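# Clear the case lid, crack its stuck seal and hold it ajar

### The job

Put the two broken plastic chunks lying on the equipment case's lid into the green scrap bin first, so that none falls inside. Then pull the lid up until the sticky gasket lets go, and finish while still holding the lid still with its front edge about 20 mm open; the lead inside is short, so never let the front edge open 40 mm. Leave the multimeter, circuit board, tape and screwdriver where they are.

Things in the scene. Friction and masses are not known exactly. Their poses are not given: they have to be found in the camera images.
- lid (a joint): Opening angle of the lid in rad: 0 shut, 0.1 = front edge 20 mm up, at most 0.25. Hinge along the case's y axis. The gasket sticks: the upward pull at the handle must climb to about 15 N, reached with the front edge about 1 mm up; then the gasket's grip fades and is gone by 6 mm, and about 3 N at the handle carries the lid. Let go, it falls shut and sticks again.
- case: Light grey metal equipment case with a white lid, clamped to the bench (fixed): 200 mm (x) by 220 mm (y), 83 mm high to the lid's top face. Origin: centre of its underside on the bench; its x axis points from the front (handle edge) to the hinge edge, y to the left seen from the front, z up. Steel toe clamps 12 mm high reach 22 mm beyond each y side.
- lid_handle (a point): Middle of the red bridge handle's round grip bar, 12 mm thick and 96 mm long along the case's y axis, 42 mm above the lid's top face (125 mm above the bench when shut), clear underneath, on two 12 mm posts at its ends. 170 mm from the hinge towards the front, 70 mm in front of the case's centre. Moves with the lid; axes as the case's when shut.
- lid_hinge (a point): Point on the lid's hinge axis, middle of the case's back (+x) edge, 70 mm above the bench; fixed. Its y axis is the hinge axis.
- lid_front (a point): Middle of the lid's lower front edge, 200 mm from the hinge; 73 mm above the bench when shut, its rise is the opening.
- chunk_a_center (a point): Centre, half-way up, of the black broken plastic chunk lying on the lid: 46 mm long (x), 28 mm wide (y), 26 mm high; its last 18 mm at +x are only 14 mm high. z up. 35 g.
- chunk_b_center (a point): Centre, half-way up, of the blue broken plastic chunk lying on the lid: 46 mm long (x) with a stub 16 mm wide and 12 mm high on the last 12 mm at +x; the body is 30 mm wide (y) and 24 mm high. z up. 40 g.
- chunk_a: The same black chunk; origin at the centre of its underside.
- chunk_b: The same blue chunk; origin at the centre of its underside.
- bin: Loose green open-topped scrap bin, 160 mm (x) by 130 mm (y), 70 mm high, walls and floor 5 mm, 0.6 kg. Origin: centre of its underside. The chunks must lie inside below its rim.
- multimeter: Yellow multimeter lying flat, 150 by 80 by 34 mm with a dial up to 44 mm; origin at the centre of its underside. Leave it alone.
- board: Green circuit board, 100 by 80 mm, parts up to 20 mm high; origin at the centre of its underside. Leave it alone.
- tape: Roll of pale tape lying flat, 84 mm across, 24 mm high; origin at the centre of its underside. Leave it alone.
- screwdriver: Screwdriver lying on the bench behind the case; origin on its underside. Leave it alone.

How it is judged:
By the outcome, as a careful person would: the job done as asked, in the order asked, and still so for the second after the job is handed in, while the arm keeps its last pose, push and grip.
It also fails if it takes over 67 s, if anything falls off the work surface, if the arm or the gripper's body presses on something with over 40 N, if the wrist force passes 120 N, or if a joint passes its speed limit or range.

### The arm

A 6-joint arm with a two-finger parallel gripper is mounted at the origin on the work surface. World frame = base frame: x ahead of the robot, y to its left, z up, the work surface at z = 0. Lengths are in mm, angles in rad, forces in N, time in s.
With the tool pointing down it reaches from about 325 to 875 mm from the base axis. Payload 4.4 kg.
Tool frame: the origin (TCP) lies at the very end of the fingers, on their centre line; the grasp point (between the pads) lies 19 mm behind it (ctrl.hold_point_z is the distance from the TCP to the grasp point, in mm); z points along the fingers, y is the line along which they close (so a half turn about z gives the same grasp; the last joint's range is limited). The gripper opens to 85 mm and grips with 20 to 120 N. Pads are 22 mm wide; open, the fingers measure 114 mm over their backs; the gripper's body (76 mm by 85 mm) begins 54 mm behind the grasp point. The pads swing forward as they close: fully open they stand 13 mm farther back than shut.
Start: joints at [-1.49, 0.207, 1.542, -0, 1.393, -0.15], TCP at [131.522, -559.758, 231.282] pointing down, gripper open.
Joint ranges: [-2.73, 2.73], [-0.86, 2.22], [0.23, 2.46], [-1.11, 4.25], [0.08, 2.63], [-2.82, 2.82]. Speed limits (rad/s): [2.79, 2.79, 3.14, 3.14, 3.14, 3.14].

### API

Orientations are given as a unit quaternion [x, y, z, w].
In Python, from bench import monitor, optics, ctrl gives the robot as it stands.
- The arm moves only by the tool send_rows, never from a script. Its argument "deltas" is a list of rows, each a list of 2 entries, a list of its own where there are three numbers: the shift along the world's x, y, z in mm, then the turn about the world's z in rad. In form: [[[x, y, z], turn], ...]. A call has 1 to 10 rows; each row shifts and turns the commanded pose from where the row before left it; what a row does not reach is not made up. A row lasts 1/12 s, in which the tool goes at most 41.7 mm and 7.16 degrees, less where a joint would pass 70% of its speed; a pose out of reach is approached as far as the arm can. A call with a gripper value outside its range is refused whole. "grip" is the finger opening in mm, from 0 to 85.4, set as the call begins (left out, the last holds). The fingers move at their own pace and stop on an object; "squeeze" is the grip in N (left out, the last holds). Time passes only in rows, so rows that do not move let the fingers close. It gives the time, the measured TCP pose, the force, the opening and the grip force at its end, in the units of the state.
- monitor.sense(): the state, without advancing time (a new reading comes with each control period).
- optics.grab_frame(name): name is "side" or "top"; returns a dict with "frame" (480x640x3 uint8, red, green, blue), "z_map" (480x640 float32, mm along the optical axis (not along the pixel's ray), 0 where there is no reading), "vertical_fov" (degrees; the focal length in pixels is half the picture's height over the tangent of half this angle, whatever the lens; pixels are square), "cx", "cy" (the principal point, pixels), "D" ([k1, k2, p1, p2, k3] as OpenCV has them; the pictures are not rectified), "rvec" (rotation vector, rad) and "tvec" (3), from world to camera coordinates, as OpenCV has them. Camera axes: x right, y down, z forward; pixel columns grow to the right and rows downward; lengths in mm; the calibration is good to about 2 mm. A picture is of the moment at which its call begins.
- ctrl.job_done(): hands the job in; it is judged then, once.
The state is a dict: "t": time; "joint_positions": joint angles; "qd": joint speeds; "joint_torque": joint torques, N m; "position": TCP position; "ee_rot": TCP orientation; "wrist_force": force on the tool from outside, world axes, zero at the start; "ft_torque": the same for the moment, N m; "grip_width": finger opening in mm; "gripper_force": force on a finger pad.
Only numpy, scipy, OpenCV 4.12 (cv2) and the standard library are available. Lean on these libraries where they do the work, as an engineer would, in place of code of your own. Each camera call takes 0.05 s, during which the arm holds its last target. There are 200 camera calls.

## Working session

There is one attempt and no reset: what is moved stays moved. The work goes in short steps, Python scripts to look and compute and a tool call to move; the robot and the scene stay as the last step left them, time stands still between calls to the robot, and variables do not carry over. Pictures are saved under pics/ and viewed, at most 10 in all, crops included, and the job is handed in when it is done.

Besides the shell and the picture viewer there is one more tool, called after ">>>" as a command line: name --argument value ..., lists and objects as JSON in quotes. send_rows: Moves the arm, as the interface text tells. Its arguments: {"type":"object","properties":{"deltas":{"type":"array"},"grip":{"type":"number"},"squeeze":{"type":"number"}},"required":["deltas"]}

```bash
mkdir -p pics; cat > h.py <<'E'
import numpy as np, cv2
from bench import monitor, optics, ctrl
def grab(n):
    d=optics.grab_frame(n); h=d["frame"].shape[0]
    f=h/2/np.tan(np.radians(d["vertical_fov"])/2)
    d["K"]=np.array([[f,0,d["cx"]],[0,f,d["cy"]],[0,0,1.]]); d["R"]=cv2.Rodrigues(np.array(d["rvec"],float))[0]
    d["t"]=np.array(d["tvec"],float).ravel(); d["D"]=np.array(d["D"],float); return d
def rays(d,px):
    u=cv2.undistortPoints(np.array(px,float).reshape(-1,1,2),d["K"],d["D"]).reshape(-1,2)
    return np.c_[u,np.ones(len(u))]
def plane(d,px,z):
    r=rays(d,px)@d["R"]; c=-d["R"].T@d["t"]
    return c+r*((z-c[2])/r[:,2])[:,None]
def cloud(d):
    v,u=np.mgrid[0:480,0:640]; px=np.c_[u.ravel(),v.ravel()]
    P=(rays(d,px)*d["z_map"].reshape(-1,1)-d["t"])@d["R"]
    P[d["z_map"].ravel()==0]=np.nan
    return P.reshape(480,640,3)
E
python3 - <<'E'
from h import *
for n in("top","side"):
    d=grab(n); cv2.imwrite(f"pics/{n}0.png",d["frame"][...,::-1]); print(n,d["K"][0,0],-d["R"].T@d["t"],d["D"]); np.save(n+"0.npy",d,allow_pickle=True)
print(monitor.sense())
E
```

```text
top 551.0634004614184 [ 507.82854426   -1.39069665 1328.35271334] [-0.02138257  0.          0.          0.          0.        ]
side 615.028820627401 [ 382.82266876  817.98994041 1010.82866471] [-0.12802296  0.          0.          0.          0.        ]
{'t': 0.1, 'joint_positions': array([-1.49049702e+00,  2.07388617e-01,  1.54284168e+00,  2.15032641e-05,
        1.39348652e+00, -1.50463739e-01]), 'qd': array([ 0.00010704,  0.00031295, -0.00343274,  0.00071066, -0.00185399,
       -0.00205887]), 'joint_torque': array([-2.64762602e-04, -3.84090543e+01, -2.92546481e+01, -3.09900543e-04,
        4.86708610e-03,  1.60335924e-05]), 'position': array([ 131.47388924, -559.05570065,  230.19679414]), 'ee_rot': array([ 9.93350593e-01,  1.15123723e-01,  4.78271247e-05, -1.06105859e-03]), 'wrist_force': array([-0.17888511, -0.48393063,  0.39987862]), 'ft_torque': array([ 0.00063438, -0.01157242,  0.05395029]), 'gripper_force': 0.0, 'grip_width': 85.62385333276626}
```

View pics/top0.png

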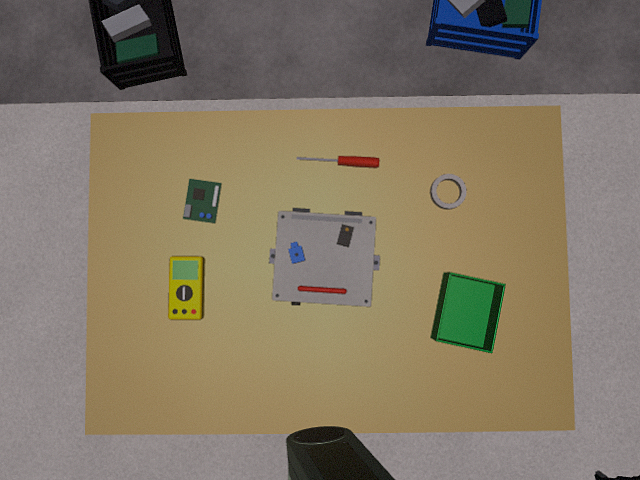

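View pics/side0.png

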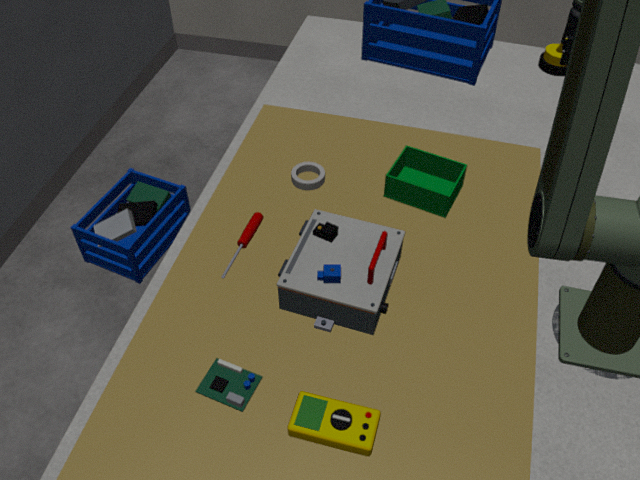

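Top view: black chunk at about (345,235), blue at (296,253), red handle bar (298–346, 290), bin (469,312), with the case axes slightly rotated from the world's. The side view agrees.

```bash
python3 - <<'E'
from h import *
d=np.load("top0.npy",allow_pickle=True).item(); P=cloud(d); F=d["frame"].astype(int); hsv=cv2.cvtColor(d["frame"],cv2.COLOR_RGB2HSV)
H,S,V=[hsv[...,i].astype(int) for i in range(3)]
roi=np.zeros((480,640),bool); roi[218:300,282:370]=1
big=np.zeros((480,640),bool); big[262:362,420:515]=1
M={"blue":(roi&(H>95)&(H<130)&(S>110),107),"black":(roi&(V<75)&(np.indices(V.shape)[0]>222),109),"red":(roi&((H<8)|(H>172))&(S>120),131),"bin":(big&(H>45)&(H<80)&(S>120),70)}
for k,(m,z) in M.items():
    n,l,st,c=cv2.connectedComponentsWithStats(m.astype(np.uint8)); i=1+np.argmax(st[1:,4]); mm=l==i
    cn=max(cv2.findContours(mm.astype(np.uint8),0,1)[0],key=cv2.contourArea).reshape(-1,2)
    w=plane(d,cn,z)[:,:2].astype(np.float32); r=cv2.minAreaRect(w)
    zz=P[mm][:,2]; print(k,st[i],"rect",np.round(r[0],1),np.round(r[1],1),round(r[2],1),"box",np.round(cv2.boxPoints(r)).tolist(),"z",np.nanpercentile(zz,[5,50,95]).round(1))
    q=P[mm]; 
    if k in("blue","black"):
        for lo,hi in((88,100),(100,115)):
            s=q[(q[:,2]>lo)&(q[:,2]<hi)]; print("  ",lo,hi,len(s),s.mean(0).round(1))
lid=P[255:275,320:360]; print("lid z",np.nanmedian(lid[...,2]))
c=cv2.resize(d["frame"][205:312,265:385],None,fx=6.5,fy=5.5*1.0,interpolation=cv2.INTER_CUBIC)
c=cv2.resize(d["frame"][205:312,265:385],None,fx=5.5,fy=5.5,interpolation=cv2.INTER_CUBIC)
cv2.imwrite("pics/crop0.png",c[...,::-1])
E
```

```text
blue [289 242  16  21 223] rect [564.   67.5] [44.2 29.1] 13.6 box [[539.0, 76.0], [546.0, 48.0], [589.0, 59.0], [582.0, 87.0]] z [ 95.2 107.2 111.4]
   88 100 33 [578.8  70.3  96.4]
   100 115 185 [558.8  66.6 107.8]
black [337 225  16  22 226] rect [599.4 -41.9] [26.3 44.3] 75.1 box [[575.0, -49.0], [617.0, -60.0], [624.0, -35.0], [581.0, -24.0]] z [ 95.4 108.5 113.4]
   88 100 57 [613.5 -45.6  97.3]
   100 115 163 [593.3 -40.4 108.9]
red [298 286  48   8 225] rect [481.   11.1] [102.2  10.2] 85.5 box [[472.0, -39.0], [482.0, -40.0], [490.0, 62.0], [480.0, 62.0]] z [124.9 131.1 135.7]
bin [ 431  273   75   80 4188] rect [ 425.5 -318.7] [142.  158.6] 77.1 box [[332.0, -370.0], [487.0, -406.0], [519.0, -267.0], [364.0, -232.0]] z [ 2.1  7.7 71.3]
lid z 84.26828063328337
```

View pics/crop0.png

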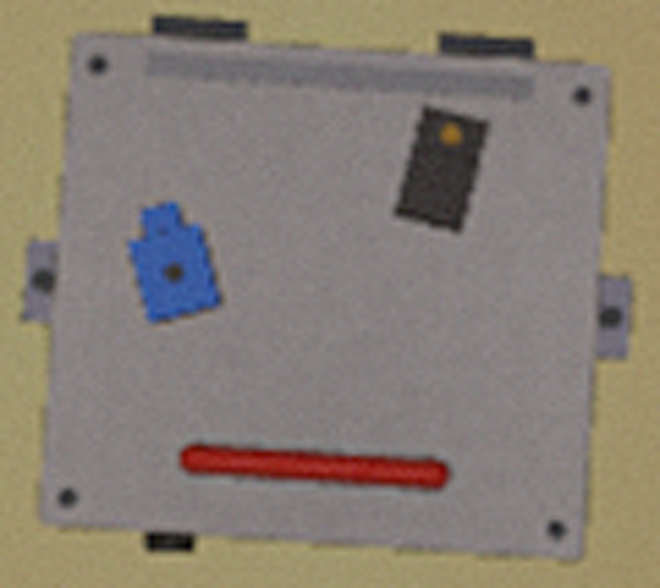

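Crop: blue's stub points to +x turned left, black's low step (orange dot side) points to +x turned right, and the handle is clear. Going over the blue chunk, with grasp target at about (558,66); the tool yaw already matches.

>>> send_rows --deltas '[[[21.3,31.2,0],0],[[21.3,31.2,0],0],[[21.3,31.2,0],0],[[21.3,31.2,0],0],[[21.3,31.2,0],0],[[21.3,31.2,0],0],[[21.3,31.2,0],0],[[21.3,31.2,0],0],[[21.3,31.2,0],0],[[21.3,31.2,0],0]]' --grip 60 --squeeze 30

```text
t: 0.93
position: [344.9, -245.9, 231.0]
ee_rot: [0.993, 0.115, -0.0, -0.0]
wrist_force: [1.3, 0.3, 0.1]
grip_width: 60.0
gripper_force: 0.0
```

>>> send_rows --deltas '[[[21.3,31.2,0],0],[[21.3,31.2,0],0],[[21.3,31.2,0],0],[[21.3,31.2,0],0],[[21.3,31.2,0],0],[[21.3,31.2,0],0],[[21.3,31.2,0],0],[[21.3,31.2,0],0],[[21.3,31.2,0],0],[[0,0,0],0]]'

```text
t: 1.77
position: [538.5, 38.3, 230.8]
ee_rot: [0.993, 0.118, 0.001, -0.001]
wrist_force: [0.5, -0.8, 0.1]
grip_width: 59.7
gripper_force: 0.0
```

>>> send_rows --deltas '[[[19.5,27.7,0],0],[[0,0,-30],0],[[0,0,-30],0],[[0,0,-30],0],[[0,0,-25],0],[[0,0,-15],0],[[0,0,-9],0],[[0,0,-5],0],[[0,0,0],0],[[0,0,0],0]]'

```text
t: 2.6
position: [556.4, 60.5, 88.1]
ee_rot: [0.993, 0.115, 0.001, 0.0]
wrist_force: [0.4, 0.5, -0.4]
grip_width: 59.9
gripper_force: 0.0
```

>>> send_rows --deltas '[[[0,0,0],0],[[0,0,0],0],[[0,0,0],0],[[0,0,0],0],[[0,0,0],0],[[0,0,0],0]]' --grip 15 --squeeze 30

```text
t: 3.1
position: [556.9, 60.8, 88.8]
ee_rot: [0.993, 0.115, 0.001, 0.0]
wrist_force: [-1.2, -0.7, 6.8]
grip_width: 29.2
gripper_force: 30.8
```

>>> send_rows --deltas '[[[0,0,6],0],[[0,0,15],0],[[0,0,30],0],[[0,0,35],0],[[0,0,25],0],[[0,0,0],0],[[-3,-12,0],0],[[-7,-26,0],0],[[-9,-35,0],0],[[-9,-35,0],0]]'

```text
t: 3.93
position: [525.3, -48.1, 196.0]
ee_rot: [0.993, 0.116, -0.002, -0.001]
wrist_force: [0.3, -0.7, -1.4]
grip_width: 29.3
gripper_force: 30.1
```

>>> send_rows --deltas '[[[-9,-35,0],0],[[-9,-35,0],0],[[-9,-35,0],0],[[-9,-35,0],0],[[-9,-35,0],0],[[-9,-35,0],0],[[-9,-35,0],0],[[-7,-26,0],0],[[-3,-12,0],0],[[0,0,0],0]]'

```text
t: 4.77
position: [452.4, -332.3, 196.3]
ee_rot: [0.994, 0.113, -0.001, -0.001]
wrist_force: [-0.1, -0.3, 0.4]
grip_width: 29.3
gripper_force: 30.1
```

```bash
python3 - <<'E'
from h import *
s=monitor.sense(); print(s["position"],s["grip_width"],s["gripper_force"])
d=grab("top"); s=grab("side")
cv2.imwrite("pics/t1.png",np.hstack([d["frame"][200:400,260:560],s["frame"][100:300,250:550]])[...,::-1])
E
```

```text
[ 452.35858633 -332.32028205  196.28088336] 29.339272948756182 30.056623220443726
```

View pics/t1.png

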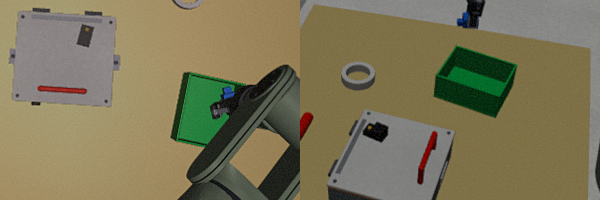

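The blue chunk is held (seen in the gripper near the bin) and the lid now carries only the black one. Lowering into the bin.

>>> send_rows --deltas '[[[-8,4,-20],0],[[0,0,-35],0],[[0,0,-35],0],[[0,0,-35],0],[[0,0,-25],0],[[0,0,-15],0],[[0,0,-6],0],[[0,0,0],0],[[0,0,0],0]]'

```text
t: 5.62
position: [447.4, -325.5, 27.8]
ee_rot: [0.993, 0.116, 0.0, 0.0]
wrist_force: [0.8, -0.0, 0.6]
grip_width: 29.2
gripper_force: 30.1
```

>>> send_rows --deltas '[[[0,0,0],0],[[0,0,0],0],[[0,0,0],0],[[0,0,0],0],[[0,0,20],0],[[0,0,35],0],[[0,0,35],0],[[0,0,40],0],[[0,0,40],0],[[0,0,0],0]]' --grip 48

```text
t: 6.45
position: [451.2, -330.7, 208.0]
ee_rot: [0.993, 0.115, 0.006, 0.008]
wrist_force: [1.7, -1.9, 0.2]
grip_width: 47.9
gripper_force: 0.0
```

>>> send_rows --deltas '[[[14,29,0],-0.07],[[14,29,0],-0.07],[[14,29,0],-0.07],[[14,29,0],-0.07],[[14,29,0],-0.07],[[14,29,0],-0.07],[[14,29,0],-0.07],[[14,29,0],0],[[14,29,0],0],[[14,29,0],0]]' --grip 60

```text
t: 7.28
position: [587.3, -34.8, 197.6]
ee_rot: [0.992, -0.129, 0.0, 0.0]
wrist_force: [0.7, -0.9, -0.2]
grip_width: 59.9
gripper_force: 0.0
```

>>> send_rows --deltas '[[[0,0,-20],0],[[0,0,-20],0],[[0,0,0],0],[[0,0,0],0],[[0,0,0],0]]'

```text
t: 7.7
position: [587.1, -36.7, 158.1]
ee_rot: [0.992, -0.13, 0.001, 0.0]
wrist_force: [0.2, -1.3, -0.0]
grip_width: 60.2
gripper_force: 0.0
```

```bash
python3 - <<'E'
from h import *
s=monitor.sense(); print(s["position"],s["ee_rot"])
d=grab("top"); f=grab("side")
P=cloud(d); hsv=cv2.cvtColor(d["frame"],cv2.COLOR_RGB2HSV).astype(int)
m=(hsv[...,0]>95)&(hsv[...,0]<130)&(hsv[...,2]>60)&(hsv[...,1]>120); m[:262]=0;m[362:]=0;m[:,:420]=0;m[:,515:]=0
print(m.sum(), np.nanmedian(P[m],axis=0))
cv2.imwrite("pics/t2.png",np.hstack([d["frame"][200:400,260:560],f["frame"][100:300,250:550]])[...,::-1])
E
```

```text
[587.13504504 -36.6970827  158.14442934] [ 9.91575835e-01 -1.29526172e-01  5.77139326e-04  4.11092829e-05]
219 [ 456.78573171 -323.07244027   29.63121667]
```

View pics/t2.png

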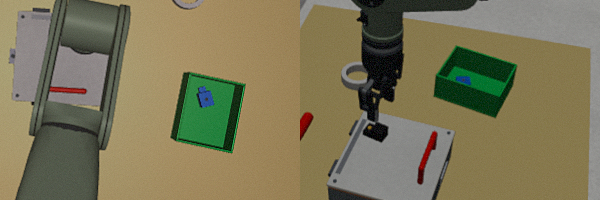

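Blue lies flat in the bin; the gripper stands over the black chunk.

>>> send_rows --deltas '[[[2,-3,-20],0],[[0,0,-25],0],[[0,0,-15],0],[[0,0,-8],0],[[0,0,-2],0],[[0,0,0],0],[[0,0,0],0]]'

```text
t: 8.38
position: [590.0, -39.6, 88.9]
ee_rot: [0.992, -0.129, 0.001, 0.0]
wrist_force: [0.6, 0.0, -0.2]
grip_width: 59.9
gripper_force: 0.0
```

>>> send_rows --deltas '[[[0,0,0],0],[[0,0,0],0],[[0,0,0],0],[[0,0,0],0],[[0,0,0],0],[[0,0,0],0]]' --grip 15 --squeeze 30

```text
t: 8.88
position: [589.7, -39.5, 88.6]
ee_rot: [0.992, -0.129, 0.001, 0.0]
wrist_force: [-0.7, 0.2, 5.6]
grip_width: 27.7
gripper_force: 31.1
```

>>> send_rows --deltas '[[[0,0,6],0],[[0,0,15],0],[[0,0,30],0],[[0,0,35],0],[[0,0,25],0],[[0,0,0],0],[[-6,-9,0],0],[[-12,-20,0],0],[[-19,-29,0],0],[[-19,-29,0],0]]'

```text
t: 9.72
position: [530.1, -126.4, 195.7]
ee_rot: [0.992, -0.128, -0.002, -0.0]
wrist_force: [0.1, -0.4, -0.2]
grip_width: 27.5
gripper_force: 30.4
```

>>> send_rows --deltas '[[[-20,-27,0],0],[[-20,-27,0],0],[[-20,-27,0],0],[[-20,-27,0],0],[[-20,-27,0],0],[[-20,-27,0],0],[[-13,-15,0],0],[[-7,-6,0],0],[[0,0,0],0],[[0,0,0],0]]'

```text
t: 10.55
position: [392.0, -308.3, 197.0]
ee_rot: [0.992, -0.13, -0.001, -0.001]
wrist_force: [0.0, 0.3, -0.7]
grip_width: 27.4
gripper_force: 30.4
```

>>> send_rows --deltas '[[[-5,-4,-20],0],[[0,0,-35],0],[[0,0,-35],0],[[0,0,-35],0],[[0,0,-25],0],[[0,0,-15],0],[[0,0,-6],0],[[0,0,0],0],[[0,0,0],0]]'

```text
t: 11.3
position: [388.6, -312.8, 27.6]
ee_rot: [0.992, -0.129, 0.0, 0.0]
wrist_force: [-0.1, -0.9, -0.6]
grip_width: 27.3
gripper_force: 30.4
```

>>> send_rows --deltas '[[[0,0,0],0],[[0,0,0],0],[[0,0,0],0],[[0,0,0],0],[[0,0,20],0],[[0,0,35],0],[[0,0,35],0],[[0,0,40],0],[[0,0,40],0],[[0,0,0],0]]' --grip 45

```text
t: 12.13
position: [391.8, -318.0, 207.3]
ee_rot: [0.992, -0.129, 0.007, 0.006]
wrist_force: [1.4, -1.7, 1.3]
grip_width: 45.2
gripper_force: 0.0
```

```bash
python3 - <<'E'
from h import *
s=monitor.sense(); print(s["position"],s["joint_positions"])
d=grab("top"); P=cloud(d); hsv=cv2.cvtColor(d["frame"],cv2.COLOR_RGB2HSV).astype(int); H,S,V=hsv[...,0],hsv[...,1],hsv[...,2]
f=grab("side")
m=((H<8)|(H>172))&(S>120); m[:218]=0;m[305:]=0;m[:,:282]=0;m[:,370:]=0
p=np.argwhere(m)[:,::-1]; w=plane(d,p,130)[:,:2]; r=cv2.minAreaRect(w.astype(np.float32)); print("handle",m.sum(),w.mean(0),r)
fs=cv2.cvtColor(f["frame"],cv2.COLOR_RGB2HSV).astype(int); ms=((fs[...,0]<8)|(fs[...,0]>172))&(fs[...,1]>120); ms[:225]=0;ms[290:]=0;ms[:,:360]=0;ms[:,395:]=0
Q=cloud(f)[ms]; Q=Q[Q[:,2]>118]; print("side handle",len(Q),np.median(Q,axis=0),Q.min(0),Q.max(0))
# lid/case outline
q=((S<50)&(P[...,2]>72)&(P[...,2]<95)); q[:,:262]=0;q[:,388:]=0;q[:200]=0;q[315:]=0
r=cv2.minAreaRect(P[q][:,:2].astype(np.float32)); print("lid",r)
cv2.imwrite("pics/t3.png",np.hstack([d["frame"][200:400,260:560],f["frame"][100:300,250:550]])[...,::-1])
E
```

```text
[ 391.83660582 -317.96222164  207.30231952] [-8.53397615e-01  6.56360385e-02  1.75233316e+00  6.30598545e-05
  1.30476784e+00  9.76622642e-01]
handle 227 [480.911378    10.58063053] ((480.8741149902344, 10.06289291381836), (104.27940368652344, 10.182332992553711), 85.5237808227539)
side handle 232 [479.05739111  16.67256937 129.81619304] [470.59671736 -41.24673674 119.10196795] [487.20141696  65.18568438 135.41547946]
lid ((554.5862426757812, 6.080467224121094), (224.31907653808594, 213.5869140625), 85.80903625488281)
```

View pics/t3.png

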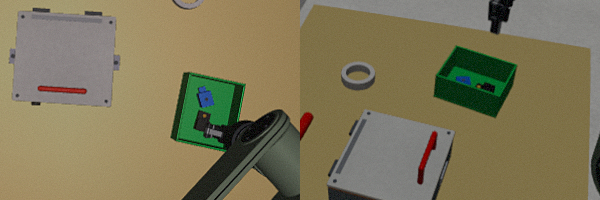

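Both chunks are in the bin with the lid clear. Moving above the handle at (481,10.5) and turning +1.754 rad.

>>> send_rows --deltas '[[[6,22,0],0.117],[[6,22,0],0.117],[[6,22,0],0.117],[[6,22,0],0.117],[[6,22,0],0.117],[[6,22,0],0.117],[[6,22,0],0.117],[[6,22,0],0.117],[[6,22,0],0.117],[[6,22,0],0.117]]' --grip 50

```text
t: 13.07
position: [446.4, -91.6, 195.3]
ee_rot: [0.897, 0.442, -0.001, -0.001]
wrist_force: [0.3, 0.3, -0.1]
grip_width: 49.5
gripper_force: 0.0
```

>>> send_rows --deltas '[[[6,22,0],0.117],[[6,22,0],0.117],[[6,22,0],0.117],[[6,22,0],0.117],[[5,20,0],0.117],[[0,0,0],0],[[0,0,0],0],[[0,0,0],0]]'

```text
t: 13.73
position: [475.7, 14.4, 196.0]
ee_rot: [0.734, 0.68, -0.001, -0.001]
wrist_force: [-0.2, -0.5, 0.9]
grip_width: 49.8
gripper_force: 0.0
```

```bash
python3 - <<'E'
from h import *
s=monitor.sense(); q=s["ee_rot"]; print(s["position"],2*np.arctan2(q[1],q[0]),s["joint_positions"])
E
```

```text
[475.70409378  14.39307568 196.01301046] 1.4943441244355995 [-1.51467613e-01  2.91985149e-02  1.81498439e+00 -6.34341771e-04
  1.30005871e+00 -7.48449515e-02]
```

>>> send_rows --deltas '[[[5,-4,-15],0],[[0,0,-25],0],[[0,0,-20],0],[[0,0,-15],0],[[0,0,-10],0],[[0,0,-5],0],[[0,0,0],0],[[0,0,0],0],[[0,0,0],0]]'

```text
t: 14.48
position: [482.7, 10.4, 108.4]
ee_rot: [0.733, 0.68, 0.001, 0.001]
wrist_force: [0.4, 0.1, 0.4]
grip_width: 50.2
gripper_force: 0.0
```

```bash
python3 - <<'E'
from h import *
s=monitor.sense(); print(s["position"],s["wrist_force"])
f=grab("side"); cv2.imwrite("pics/s4.png",cv2.resize(f["frame"][170:350,260:460],None,fx=3,fy=3)[...,::-1])
E
```

```text
[482.72746987  10.37108705 108.38254805] [0.35637276 0.1332706  0.37772296]
```

View pics/s4.png

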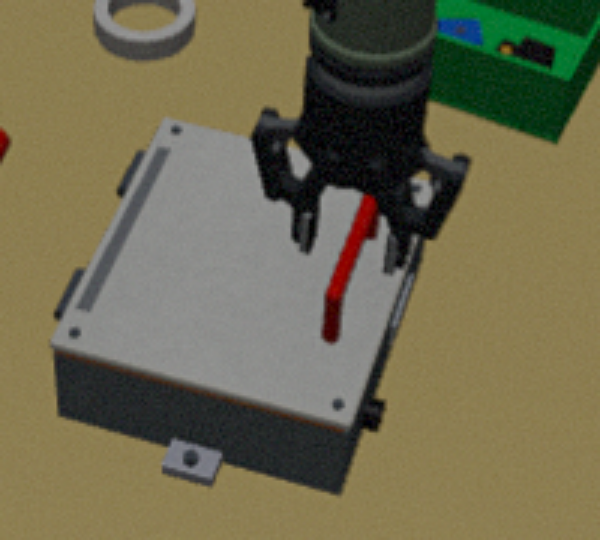

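The open fingers straddle the bar (crop about (345,260)). Closing.

>>> send_rows --deltas '[[[0,0,-1],0],[[0,0,0],0],[[0,0,0],0],[[0,0,0],0],[[0,0,0],0],[[0,0,0],0],[[0,0,0],0],[[0,0,0],0]]' --grip 2 --squeeze 30

```text
t: 15.2
position: [480.3, 10.9, 106.6]
ee_rot: [0.733, 0.68, -0.001, -0.001]
wrist_force: [-4.3, -0.0, 5.0]
grip_width: 10.9
gripper_force: 29.3
```

>>> send_rows --deltas '[[[0,0,0],0],[[0,0,0],0],[[0,0,0],0]]' --squeeze 70

```text
t: 15.45
position: [480.3, 10.9, 106.7]
ee_rot: [0.733, 0.68, -0.001, -0.001]
wrist_force: [-4.7, 0.3, 6.1]
grip_width: 9.8
gripper_force: 68.2
```

>>> send_rows --deltas '[[[0,0,0.5],0],[[0,0,0.5],0],[[0,0,0.5],0],[[0,0,0.5],0],[[0,0,0.5],0],[[0,0,0.5],0],[[0,0,0],0],[[0,0,0],0]]'

```text
t: 16.12
position: [480.7, 10.9, 107.9]
ee_rot: [0.733, 0.68, -0.001, -0.001]
wrist_force: [-1.0, -1.1, -12.7]
grip_width: 10.0
gripper_force: 68.0
```

>>> send_rows --deltas '[[[0.1,0,0.4],0],[[0.1,0,0.4],0],[[0.1,0,0.4],0],[[0.1,0,0.4],0],[[0.1,0,0.4],0],[[0.1,0,0.4],0],[[0.1,0,0.4],0],[[0.1,0,0.4],0],[[0,0,0],0],[[0,0,0],0]]'

```text
t: 16.95
position: [482.3, 10.7, 112.9]
ee_rot: [0.733, 0.68, -0.0, -0.0]
wrist_force: [-1.9, -2.2, -14.3]
grip_width: 9.3
gripper_force: 69.9
```

```bash
python3 - <<'E'
from h import *
s=monitor.sense(); print(s["position"],s["wrist_force"],s["ft_torque"],s["grip_width"])
f=grab("side"); P=cloud(f); g=np.load("side0.npy",allow_pickle=True).item(); G=cloud(g)
# lid top z as function of case x, left strip of lid (y ~ 80..100)
for nm,A in(("before",G),("now",P)):
    rel=A-np.array([551,5,0]); c,sn=np.cos(-.077),np.sin(-.077)
    x=rel[...,0]*c+rel[...,1]*sn; y=-rel[...,0]*sn+rel[...,1]*c
    m=(abs(x)<92)&(y>58)&(y<102)&(A[...,2]>75)&(A[...,2]<120)
    m&=~((abs(x+70)<12)|((x>-25)&(x<45)&(y<90)))
    p=np.polyfit(x[m],A[...,2][m],1); print(nm,m.sum(),p,"z front",np.polyval(p,-100),"hinge",np.polyval(p,100))
cv2.imwrite("pics/s5.png",cv2.resize(f["frame"][200:340,300:420],None,fx=4,fy=4)[...,::-1])
E
```

```text
[482.34106502  10.66121477 112.89034168] [ -1.93151045  -2.22533097 -14.25918149] [-0.16039083  0.42072099 -0.02825071] 9.332955367391346
before 989 [3.33479502e-03 8.27130450e+01] z front 82.379565471607 hinge 83.04652447614423
now 977 [-3.19642243e-02  8.62562760e+01] z front 89.4526983992765 hinge 83.05985354204171
```

View pics/s5.png

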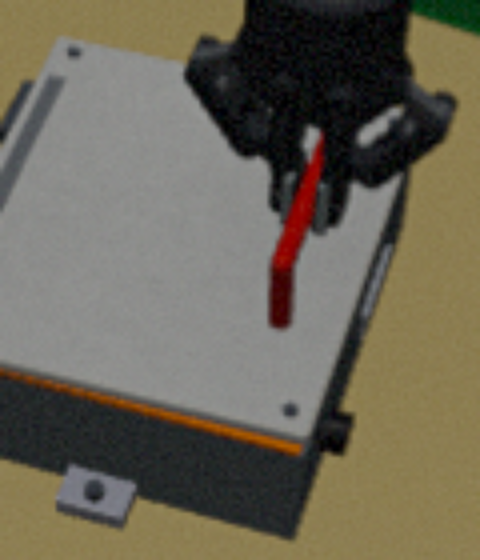

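Lid front is about 7 mm up by the depth fit (orange gasket line visible below it). Continuing along the arc while watching the force.

>>> send_rows --deltas '[[[0.15,0,0.5],0],[[0.15,0,0.5],0],[[0.15,0,0.5],0],[[0.15,0,0.5],0],[[0,0,0],0],[[0,0,0],0],[[0,0,0],0]]'

```text
t: 17.58
position: [483.2, 10.6, 115.0]
ee_rot: [0.733, 0.68, -0.0, 0.0]
wrist_force: [-4.0, -2.3, -7.8]
grip_width: 9.4
gripper_force: 70.5
```

>>> send_rows --deltas '[[[0.3,0,0.7],0],[[0.3,0,0.7],0],[[0.3,0,0.7],0],[[0.3,0,0.7],0],[[0.3,0,0.7],0],[[0.3,0,0.7],0],[[0.3,0,0.7],0],[[0.3,0,0.7],0],[[0,0,0],0],[[0,0,0],0]]'

```text
t: 18.42
position: [485.5, 10.4, 121.0]
ee_rot: [0.733, 0.68, -0.0, 0.0]
wrist_force: [-5.5, -3.7, -3.8]
grip_width: 9.4
gripper_force: 70.9
```

>>> send_rows --deltas '[[[0.3,0,0.6],0],[[0.3,-0.1,0.6],0],[[0.3,-0.1,0.6],0],[[0.3,-0.1,0.6],0],[[0,0,0],0],[[0,0,0],0],[[0,0,0],0],[[0,0,0],0],[[0,0,0],0],[[0,0,0],0]]'

```text
t: 19.25
position: [486.5, 10.4, 123.4]
ee_rot: [0.733, 0.68, -0.0, -0.0]
wrist_force: [-5.8, -2.7, -4.9]
grip_width: 9.8
gripper_force: 71.0
```

```bash
python3 - <<'E'
from h import *
s=monitor.sense(); print(s["position"],s["wrist_force"],s["qd"].round(3),s["grip_width"])
G=cloud(np.load("side0.npy",allow_pickle=True).item())
for nm,A in(("before",G),("now",cloud(grab("side")))):
    rel=A-np.array([551,5,0]); c,sn=np.cos(-.077),np.sin(-.077)
    x=rel[...,0]*c+rel[...,1]*sn; y=-rel[...,0]*sn+rel[...,1]*c
    m=(abs(x)<92)&(y>58)&(y<102)&(A[...,2]>75)&(A[...,2]<120)
    m&=~((abs(x+70)<12)|((x>-25)&(x<45)&(y<90)))
    p=np.polyfit(x[m],A[...,2][m],1); print(nm,m.sum(),p[0]*200,"z front",np.polyval(p,-100))
f=grab("top"); P=cloud(f); h=cv2.cvtColor(f["frame"],cv2.COLOR_RGB2HSV).astype(int)
cv2.imwrite("pics/t6.png",f["frame"][100:420,90:570][...,::-1])
E
```

```text
[486.54024737  10.37264188 123.35103626] [-5.78582676 -2.69722517 -4.85044999] [ 0.002 -0.     0.001 -0.001 -0.002  0.   ] 9.8069943112296
before 989 0.6669590045372403 z front 82.379565471607
now 962 -19.792026243288905 z front 102.63737552555648
```

>>> send_rows --deltas '[[[0,0,0],0],[[0,0,0],0],[[0,0,0],0],[[0,0,0],0],[[0,0,0],0],[[0,0,0],0]]'

```text
t: 19.85
position: [486.5, 10.4, 123.4]
ee_rot: [0.733, 0.68, -0.0, -0.0]
wrist_force: [-4.8, -3.0, -4.5]
grip_width: 9.5
gripper_force: 71.0
```

View pics/t6.png

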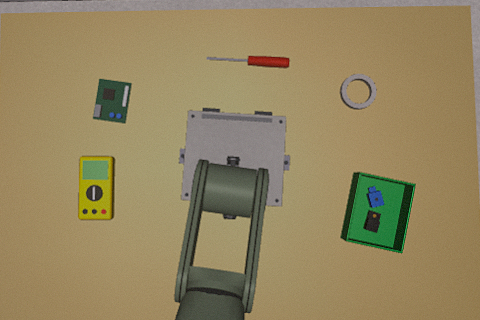

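Both chunks are in the bin (crop (375,197) and (372,222)), the other items are where they were, and the lid is held steady at about 20 mm. Handing in.

```bash
python3 -c "
from bench import ctrl
print(ctrl.job_done())"
```

```text
the job is handed in; nothing more can be done
None
```

I put both chunks in the green bin, then pulled the lid free and handed the job in with the arm still holding it, front edge about 20 mm open by the depth camera; the multimeter, board, tape and screwdriver were not touched.

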